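Ring-test the fired tiles, large to small

ROBOT

A 7-joint arm with a two-finger parallel gripper is mounted at the origin on the work surface. World frame = base frame: x ahead of the robot, y to its left, z up, the work surface at z = 0. Lengths are in mm, angles in rad, forces in N, time in s.
With the tool pointing down it reaches from about 375 to 925 mm from the base axis. Payload 3.1 kg.
Tool frame: the origin (TCP) lies between the finger pads; the fingertips stand 22 mm ahead of it and the grasp point (between the pads) lies 3 mm ahead of it; z points along the fingers, y is the line along which they close (so a half turn about z gives the same grasp; the last joint's range is limited). The gripper opens to 85 mm and grips with 20 to 120 N. Pads are 22 mm wide; open, the fingers measure 114 mm over their backs; the gripper's body (76 mm by 85 mm) begins 54 mm behind the grasp point. The pads swing forward as they close: fully open they stand 13 mm farther back than shut.
Start: joints at [-1.247, 0.383, 0.044, 1.598, -0.018, 1.161, -0.05], TCP at [266.09, 593.042, 217.269] pointing down, gripper open.
Joint ranges: [-2.61, 2.61], [-0.41, 2.15], [-1.48, 1.57], [0, 2.5], [-1.57, 4.71], [0.05, 1.97], [-2.85, 2.85]. Speed limits (rad/s): [2.79, 2.79, 3.14, 3.14, 3.14, 3.14, 3.14].

INTERFACE

Orientations are given as a unit quaternion [x, y, z, w].
In Python, from cell import robot gives the robot as it stands.
- The arm moves only by the shell command python3 -m creep 'ROWS' [FORCE]. ROWS is JSON, one flat list of numbers, 7 for each row, row after row: the shift along the tool's x, y, z in m, then the turn, a rotation vector about the tool's x, y, z in rad, then the finger opening in m, from 0 to 0.0854. A call has 1 to 10 rows; each row shifts and turns the commanded pose from where the row before left it, along the tool's axes as they then stand; what a row does not reach is not made up. A row lasts 1/8 s, in which the tool goes at most 62.5 mm and 10.7 degrees, less where a joint would pass 70% of its speed; a pose out of reach is approached as far as the arm can. A call is refused whole if a number of a shift passes 0.0625 or a number of a turn 0.188, either way. A call with a gripper value outside its range is refused whole. The fingers move at their own pace and stop on an object; FORCE is the grip in N (left out, the last holds). Time passes only in rows, so rows that do not move let the fingers close. It gives the time, the measured TCP pose, the force, the opening and the grip force at its end, in the units of the state.
- robot.sense(): the state, without advancing time (a new reading comes with each control period).
- robot.grab_frame(name): name is "scene" or "top"; returns a dict with "img" (400x640x3 uint8, red, green, blue), "range_z" (400x640 float32, mm along the optical axis (not along the pixel's ray), 0 where there is no reading), "fov_y" (degrees; the focal length in pixels is half the picture's height over the tangent of half this angle, whatever the lens; pixels are square), "cx", "cy" (the principal point, pixels), "pose" (4x4, takes a point from camera to world coordinates). Camera axes: x right, y up, looking along -z (the intrinsics and any distortion apply to the point x, -y, -z); pixel columns grow to the right and rows downward; lengths in mm; the calibration is good to about 2 mm. A picture is of the moment at which its call begins.
- robot.close_job(): hands the job in; it is judged then, once.
The state is a dict: "t": time; "q": joint angles; "dq": joint speeds; "tau": joint torques, N m; "position": TCP position; "ee_rot": TCP orientation; "ft_force": force on the tool from outside, world axes, zero at the start; "moment": the same for the moment, N m; "grip_width": finger opening in mm; "grasp_force": force on a finger pad.
Only numpy, scipy, OpenCV 4.12 (cv2) and the standard library are available. Lean on these libraries where they do the work, as an engineer would, in place of code of your own. Each camera call takes 0.05 s, during which the arm holds its last target. There are 200 camera calls.

TASK

Ring-test the three rectangular fired tiles standing in spring clips on the bench: with a fingertip, tap the front face (the one towards you) of the largest near its top, then the middle-sized one, then the smallest, each lightly so that it just visibly rocks back on its spring, and let go of each before going on. Do not pinch, lift or bend over any tile; leave the round disc untouched, since it is not fired yet, and do not disturb anything else on the bench. Finish with the hand clear and every tile standing upright and still.

Things in the scene. Friction and masses are not known exactly. Their poses are not given: they have to be found in the camera images.
- stand_large: fixed wooden foot, 80 x 80 x 14 mm, carrying the large rectangular tile upright over its centre in a spring clip; origin at the centre of its underside on the bench, x axis horizontal pointing from the tile's front to its back (the front face looks along -x, roughly towards the robot), z up
- large_top (a point): the middle of the top edge of the large rectangular tile, midway through its thickness; plain white fired clay, 110 wide, 150 tall mm, 8 mm thick; 185 mm above the bench. Axes as the stand's, leaning with the tile: x to the back, y along its width, z up the tile
- tile_large (a joint): lean of the large rectangular tile about its spring clip, whose axis runs along the tile's width 30 mm above the bench: 0 upright, positive when leaning to its back (away from a finger on its front), stops at 0.6 rad either way; springs back upright when let go (about 0.6 N per 10 mm pushed 25 mm below its top edge) and is still within about 1 s
- stand_middle: fixed wooden foot, 80 x 80 x 14 mm, carrying the middle rectangular tile upright over its centre in a spring clip; origin at the centre of its underside on the bench, x axis horizontal pointing from the tile's front to its back (the front face looks along -x, roughly towards the robot), z up
- middle_top (a point): the middle of the top edge of the middle rectangular tile, midway through its thickness; plain white fired clay, 85 wide, 115 tall mm, 8 mm thick; 150 mm above the bench. Axes as the stand's, leaning with the tile: x to the back, y along its width, z up the tile
- tile_middle (a joint): lean of the middle rectangular tile about its spring clip, whose axis runs along the tile's width 30 mm above the bench: 0 upright, positive when leaning to its back (away from a finger on its front), stops at 0.6 rad either way; springs back upright when let go (about 1.2 N per 10 mm pushed 25 mm below its top edge) and is still within about 1 s
- stand_small: fixed wooden foot, 80 x 80 x 14 mm, carrying the small rectangular tile upright over its centre in a spring clip; origin at the centre of its underside on the bench, x axis horizontal pointing from the tile's front to its back (the front face looks along -x, roughly towards the robot), z up
- small_top (a point): the middle of the top edge of the small rectangular tile, midway through its thickness; plain white fired clay, 60 wide, 80 tall mm, 8 mm thick; 115 mm above the bench. Axes as the stand's, leaning with the tile: x to the back, y along its width, z up the tile
- tile_small (a joint): lean of the small rectangular tile about its spring clip, whose axis runs along the tile's width 30 mm above the bench: 0 upright, positive when leaning to its back (away from a finger on its front), stops at 0.6 rad either way; springs back upright when let go (about 3 N per 10 mm pushed 25 mm below its top edge) and is still within about 1 s
- stand_disc: fixed wooden foot, 80 x 80 x 14 mm, carrying the disc upright over its centre in a spring clip; origin at the centre of its underside on the bench, x axis horizontal pointing from the tile's front to its back (the front face looks along -x, roughly towards the robot), z up
- disc_top (a point): the middle of the top edge of the disc, midway through its thickness; plain white unfired clay, round, 90 in diameter mm, 8 mm thick; 125 mm above the bench. Axes as the stand's, leaning with the tile: x to the back, y along its width, z up the tile
- tile_disc (a joint): lean of the disc about its spring clip, whose axis runs along the tile's width 30 mm above the bench: 0 upright, positive when leaning to its back (away from a finger on its front), stops at 0.6 rad either way; springs back upright when let go (about 2.5 N per 10 mm pushed 25 mm below its top edge) and is still within about 1 s
- pitcher: bystander: loose empty glazed pitcher, 170 mm tall, 105 mm across the belly, handle to 88 mm along its +y; origin at the centre of its underside
- rib: bystander: loose wooden rib lying flat, 99 x 55 x 6 mm, long along its x; origin at the centre of its underside
- scraper: bystander: loose rectangular stainless scraper lying flat, 100 x 55 x 3 mm, long along its x; origin at the centre of its underside
- brush: bystander: loose brush lying down, 180 mm long along its x; origin near its middle, on the bench
- jar: bystander: loose closed glass jar, 66 mm across, 85 mm tall; origin at the centre of its underside
- bowl: bystander: loose small clay bowl, 84 mm across, 40 mm tall; origin at the centre of its underside
- caddy: bystander: fixed plastic caddy 110 x 170 x 80 mm with a closed 6 mm lid with a small knob on top, 120 mm high in all at most; origin at the centre of its underside
Things that resemble listed ones, but are neither listed nor needed, are in the scene too. Leave any turquoise look-alike of the stand_disc alone. Leave any purple look-alike of the stand_middle alone.

How it is judged (in metres and radians):
On the way, in this order (a step that is already met when the one before it is completed fails the run):
1. a finger taps the front of the large rectangular tile so that it rocks back more than 0.03 rad, while touching no other tile (value of joint tile_large above 0.03 rad and contact force between the fingers and stand_large above 0.1 N and contact force between the fingers and stand_middle below 0.05 N and contact force between the fingers and stand_small below 0.05 N).
2. a finger taps the front of the middle rectangular tile so that it rocks back more than 0.03 rad, while touching no other tile (value of joint tile_middle above 0.03 rad and contact force between the fingers and stand_middle above 0.1 N and contact force between the fingers and stand_large below 0.05 N and contact force between the fingers and stand_small below 0.05 N).
3. a finger taps the front of the small rectangular tile so that it rocks back more than 0.03 rad, while touching no other tile (value of joint tile_small above 0.03 rad and contact force between the fingers and stand_small above 0.1 N and contact force between the fingers and stand_large below 0.05 N and contact force between the fingers and stand_middle below 0.05 N).
At the end, for the whole second after the job is handed in: the three rectangular tiles have been tapped in order; all four tiles stand within 0.03 rad of upright and still (under 0.1 rad/s); each loose thing is within 20 mm of where it started (value of joint tile_large between -0.03 and 0.03 rad and value of joint tile_middle between -0.03 and 0.03 rad and value of joint tile_small between -0.03 and 0.03 rad and value of joint tile_disc between -0.03 and 0.03 rad and velocity of joint tile_large between -0.1 and 0.1 rad/s and velocity of joint tile_middle between -0.1 and 0.1 rad/s and velocity of joint tile_small between -0.1 and 0.1 rad/s and velocity of joint tile_disc between -0.1 and 0.1 rad/s and distance of each of pitcher, rib, scraper, brush, jar, bowl from where it was at the start of the episode below 0.02 m); the robot touches nothing.
It fails at once if a tile is bent over more than 0.33 rad (about 19 degrees): not a light tap ((value of joint tile_large above 0.33 rad or value of joint tile_large below -0.33 rad) or (value of joint tile_middle above 0.33 rad or value of joint tile_middle below -0.33 rad) or (value of joint tile_small above 0.33 rad or value of joint tile_small below -0.33 rad)).
It fails at once if a tile or its stand is struck or pinched with more than 18 N (contact force between any of the fingers, the arm and stand_large above 18 N or contact force between any of the fingers, the arm and stand_middle above 18 N or contact force between any of the fingers, the arm and stand_small above 18 N).
It fails at once if the round disc or its stand is touched (contact force between any of the fingers, the arm and stand_disc above 0.2 N or (value of joint tile_disc above 0.03 rad or value of joint tile_disc below -0.03 rad)).
It fails at once if a loose bystander is moved or lifted by more than 20 mm, or the caddy is pushed at (over 0.5 N) (not (distance of pitcher from where it was at the start of the episode below 0.02 m) or not (distance of rib from where it was at the start of the episode below 0.02 m) or not (distance of scraper from where it was at the start of the episode below 0.02 m) or not (distance of brush from where it was at the start of the episode below 0.02 m) or not (distance of jar from where it was at the start of the episode below 0.02 m) or not (distance of bowl from where it was at the start of the episode below 0.02 m) or contact force between any of the fingers, the arm and caddy above 0.5 N).
It also fails if it takes over 58 s, if anything falls off the work surface, if the arm or the gripper's body presses on something with over 40 N, if the wrist force passes 120 N, or if a joint passes its speed limit or range.

## Working session

There is one attempt and no reset: what is moved stays moved. The work goes in short steps, Python scripts to look and compute and a shell command to move; the robot and the scene stay as the last step left them, time stands still between calls to the robot, and variables do not carry over. Pictures are saved under pics/ and viewed, at most 10 in all, crops included, and the job is handed in when it is done.

```bash
ls; mkdir -p pics; cat > h.py <<'E'
import numpy as np, cv2
from cell import robot
def grab(n):
    f=robot.grab_frame(n); np.savez(f'pics/{n}.npz',**f); return f
def cloud(f):
    h,w=f['range_z'].shape; fl=h/2/np.tan(np.radians(f['fov_y'])/2)
    v,u=np.mgrid[:h,:w]; z=f['range_z']
    p=np.stack([(u-f['cx'])/fl*z,-(v-f['cy'])/fl*z,-z],-1)
    P=p@f['pose'][:3,:3].T+f['pose'][:3,3]; P[z==0]=np.nan
    return P
E
python3 - <<'E'
from h import *
for n in('scene','top'):
    f=grab(n); print(n,{k:v for k,v in f.items() if k not in('img','range_z')})
    cv2.imwrite(f'pics/{n}0.png',f['img'][...,::-1])
print(robot.sense())
E
```

```text
pics
scene {'fov_y': 49.95252664338268, 'cx': 320.3904470271766, 'cy': 205.70515940452532, 'pose': array([[ 4.07313186e-01, -6.09710545e-01,  6.79962514e-01,
         1.25108313e+03],
       [ 9.13124989e-01,  2.85962939e-01, -2.90564885e-01,
        -2.38886193e+02],
       [-1.72836045e-02,  7.39241672e-01,  6.73218410e-01,
         8.61944180e+02],
       [ 0.00000000e+00,  0.00000000e+00,  0.00000000e+00,
         1.00000000e+00]])}
top {'fov_y': 53.85911161671629, 'cx': 315.497068103072, 'cy': 200.07929451632458, 'pose': array([[ 2.87744190e-02,  9.93542225e-01, -1.09753724e-01,
         4.34122754e+02],
       [-9.99371385e-01,  3.08690913e-02,  1.74337113e-02,
         8.30180781e+01],
       [ 2.07091261e-02,  1.09183087e-01,  9.93805909e-01,
         1.12727025e+03],
       [ 0.00000000e+00,  0.00000000e+00,  0.00000000e+00,
         1.00000000e+00]])}
{'t': 0.1, 'q': array([-1.24679647,  0.3837989 ,  0.04385594,  1.59944196, -0.01790694,
        1.16119621, -0.04987909]), 'dq': array([ 0.00096385, -0.0006591 ,  0.00029554, -0.00134109,  0.00081475,
        0.00188078, -0.00014049]), 'tau': array([ 2.71228084e-03, -4.34731364e+01,  1.02924485e+00, -2.50453627e+01,
        1.08402857e-02,  5.51035264e-03,  6.96872906e-07]), 'position': array([265.75533019, 592.2003675 , 215.97202935]), 'ee_rot': array([ 2.09300860e-01,  9.77850524e-01, -1.21069244e-03, -1.91974930e-04]), 'ft_force': array([-0.43038544, -0.80992132, -0.83341732]), 'moment': array([0.03075706, 0.04756876, 0.01823597]), 'grasp_force': 0.0, 'grip_width': 85.25351289681797}
```

View pics/scene0.png

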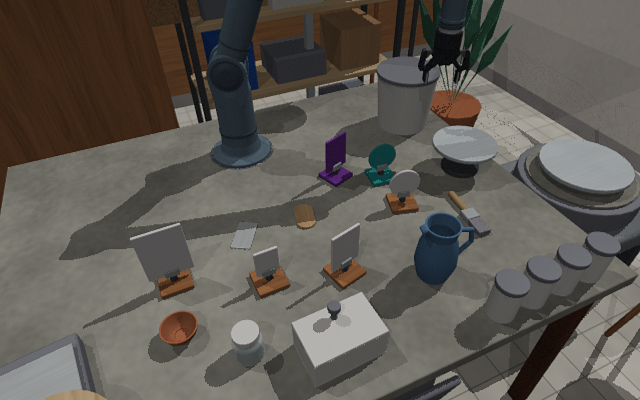

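View pics/top0.png

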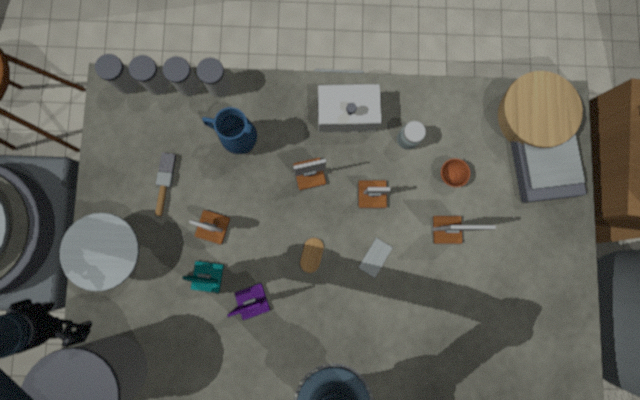

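The scene picture shows white rectangles on brown stands at (163,252) large, (345,247) middle and (265,262) small. The fired-clay disc to avoid is at (403,185), with purple and turquoise look-alikes at (336,155) and (381,160). The top view has the same items at (460,228), (310,168), (377,190) and (208,226). Next I'll measure the poses.

```bash
cat > meas.py <<'E'
from h import *
import sys
S={n:dict(np.load(f'pics/{n}.npz')) for n in('scene','top')}
C={n:cloud(S[n]) for n in S}
H={n:cv2.cvtColor(S[n]['img'],cv2.COLOR_RGB2HSV) for n in S}
seed={'large':(447,232),'middle':(312,182),'small':(374,198),'disc':(213,230)}
for k,(u,v) in seed.items():
    c0=C['top'][v,u]; out={}
    for n in S:
        d=np.hypot(C[n][...,0]-c0[0],C[n][...,1]-c0[1]); z=C[n][...,2]; h=H[n]
        m=(d<70)&(z>5)&(z<24)&(h[...,1]>110)&((h[...,0]<20)|(h[...,0]>172))
        st=C[n][m][:,:2].astype(np.float32)
        r=cv2.minAreaRect(st)
        w=(d<90)&(z>60)&(h[...,1]<60)
        T=C[n][w]; 
        q=T[:,:2]-T[:,:2].mean(0); dirn=np.linalg.svd(q,full_matrices=False)[2][0]
        if dirn[1]<0: dirn=-dirn
        s=q@dirn
        print(k,n,'stand',np.round(r[0]),np.round(r[1]),round(r[2],1),'tile n',len(T),'mean',T.mean(0).round(),'xang',round(np.degrees(np.arctan2(-dirn[0],dirn[1])),1),'ext',np.percentile(s,[1,99]).round(),'mid',(T[:,:2].mean(0)+dirn*np.percentile(s,[1,99]).mean()).round(),'zmax',np.percentile(T[:,2],99).round())
# all other things higher than 30mm, coarse heightmap
P=np.concatenate([C['top'].reshape(-1,3),C['scene'].reshape(-1,3)])
P=P[~np.isnan(P[:,0])]
P=P[(P[:,0]>250)&(P[:,0]<1000)&(abs(P[:,1])<650)]
g=np.full((19,33),-1.)
for x,y,z in P:
    i,j=int((x-250)//40),int((650-y)//40); g[i,j]=max(g[i,j],z)
print('cols y=650..-650 step40; rows x from 970 down')
for i in range(18,-1,-1): print(270+40*i,' '.join('%4d'%a for a in g[i]))
E
python3 meas.py
```

```text
large scene stand [ 498. -313.] [62. 79.] 0.6 tile n 2086 mean [ 490. -314.  129.] xang 1.4 ext [-53.  55.] mid [ 490. -313.] zmax 186.0
large top stand [ 486. -313.] [74. 78.] 1.7 tile n 270 mean [ 483. -305.  158.] xang 1.0 ext [-63.  46.] mid [ 483. -313.] zmax 188.0
middle scene stand [637.  85.] [78. 79.] 14.4 tile n 808 mean [640.  83. 111.] xang 14.1 ext [-39.  44.] mid [639.  85.] zmax 152.0
middle top stand [634.  83.] [79. 79.] 13.1 tile n 294 mean [631.  83. 121.] xang 14.5 ext [-41.  41.] mid [631.  84.] zmax 153.0
small scene stand [584. -97.] [79. 79.] 2.1 tile n 451 mean [585. -98.  92.] xang 1.6 ext [-29.  30.] mid [585. -97.] zmax 117.0
small top stand [580. -99.] [76. 79.] 1.8 tile n 135 mean [578. -96. 100.] xang 1.4 ext [-30.  27.] mid [578. -98.] zmax 118.0
disc scene stand [476. 353.] [78. 79.] 74.5 tile n 505 mean [477. 353.  92.] xang -15.5 ext [-42.  43.] mid [477. 353.] zmax 126.0
disc top stand [473. 352.] [79. 77.] 74.7 tile n 121 mean [472. 348. 112.] xang -15.4 ext [-39.  44.] mid [472. 351.] zmax 127.0
cols y=650..-650 step40; rows x from 970 down
990  
[... 2505 characters left out ...]
   5    5    7    5    5
390  102  102  101  100    4    6   17   21   18    5    5    6    5   10   12   10    6    7   11    8    5    6    6    5    5    5    5    5    6    5    9    5    3
350  101  102  101   99    6    4  128  127  113    6    5    6    4    8   11    7    4    4    7    5    5    6    5    4    5    6    4    4    5    5    5    9    6
310  484  494  493    5    4    6   17  122  111   19   19  147    5    4    4    5    4    5    4    4    5    6    6    4    5    5    5    6    5    4    5    6    4
270  475  492  492  348  619  620    4    8    5  153  153  152    5    6    5    6    4    5    6    6    5    6    6    4    5    4    5    5    4    6    5    5    4
```

```bash
python3 -m creep '[0,0,-0.02,0,0,-0.105,0, 0,0,-0.025,0,0,-0.105,0, 0,0,-0.025,0,0,-0.105,0, 0,0,-0.02,0,0,-0.105,0, -0.02,-0.05,0,0,0,0,0, -0.03,-0.05,0,0,0,0,0, -0.03,-0.05,0,0,0,0,0, -0.03,-0.05,0,0,0,0,0, -0.03,-0.05,0,0,0,0,0, -0.03,-0.05,0,0,0,0,0]'; python3 -c "
from h import *
s=robot.sense();print(s['q'].round(2),s['ee_rot'].round(3))"
```

```text
t: 1.35
position: [436.0, 290.7, 306.8]
ee_rot: [0.001, 1.0, -0.0, -0.0]
ft_force: [0.2, 0.2, 0.1]
grip_width: -0.0
grasp_force: 0.0
[-0.84  0.07  0.19  1.79 -0.01  1.28  0.92] [ 0.001  1.    -0.    -0.   ]
```

```bash
python3 -m creep '[0,-0.06,0,0,0,0,0, 0,-0.06,0,0,0,0,0, 0,-0.06,0,0,0,0,0, 0,-0.06,0,0,0,0,0, 0,-0.06,0,0,0,0,0, 0,-0.06,0,0,0,0,0, 0,-0.06,0,0,0,0,0, 0,-0.06,0,0,0,0,0, 0,-0.06,0,0,0,0,0, 0,-0.055,0,0,0,0,0]'; python3 -c "
from h import *
s=robot.sense();print(s['q'].round(2),s['ee_rot'].round(3))"
```

```text
t: 2.6
position: [433.8, -304.1, 307.2]
ee_rot: [0.001, 1.0, 0.0, 0.0]
ft_force: [0.5, -0.5, -0.7]
grip_width: 0.1
grasp_force: 0.0
[-0.31  0.09  0.9   1.81 -0.08  1.28  2.19] [0.001 1.    0.    0.   ]
```

```bash
python3 -m creep '[0.01,-0.01,0.02,0,0,0,0, 0,0,0.03,0,0,0,0, 0,0,0.03,0,0,0,0, 0,0,0.03,0,0,0,0, 0,0,0.015,0,0,0,0, 0,0,0,0,0,0,0]'; python3 - <<'E'
from h import *
f=grab('top'); C=cloud(f)
cv2.imwrite('pics/top1.png',cv2.resize(f['img'][140:300,360:560,::-1],None,fx=4,fy=3.75)[:600])
m=(abs(C[...,0]-425)<110)&(abs(C[...,1]+313)<75)&(C[...,2]>140)&(C[...,2]<300)
for z0 in range(140,300,20):
    q=C[m&(C[...,2]>=z0)&(C[...,2]<z0+20)]
    if len(q): print(z0,len(q),q[:,:2].min(0).round(),q[:,:2].max(0).round())
f=grab('scene'); C=cloud(f)
cv2.imwrite('pics/scene1.png',cv2.resize(f['img'][150:320,80:280,::-1],None,fx=3.5,fy=3.5))
E
```

```text
t: 3.35
position: [423.6, -311.7, 181.3]
ee_rot: [0.001, 1.0, 0.0, -0.001]
ft_force: [1.3, 0.4, 1.0]
grip_width: 0.2
grasp_force: 0.0
140 14 [ 479. -271.] [ 487. -259.]
160 51 [ 479. -366.] [ 486. -260.]
180 137 [ 481. -369.] [ 489. -260.]
200 1 [ 412. -307.] [ 412. -307.]
220 1 [ 432. -304.] [ 432. -304.]
240 18 [ 412. -302.] [ 437. -285.]
260 24 [ 407. -297.] [ 439. -267.]
280 143 [ 404. -296.] [ 441. -250.]
```

View pics/scene1.png

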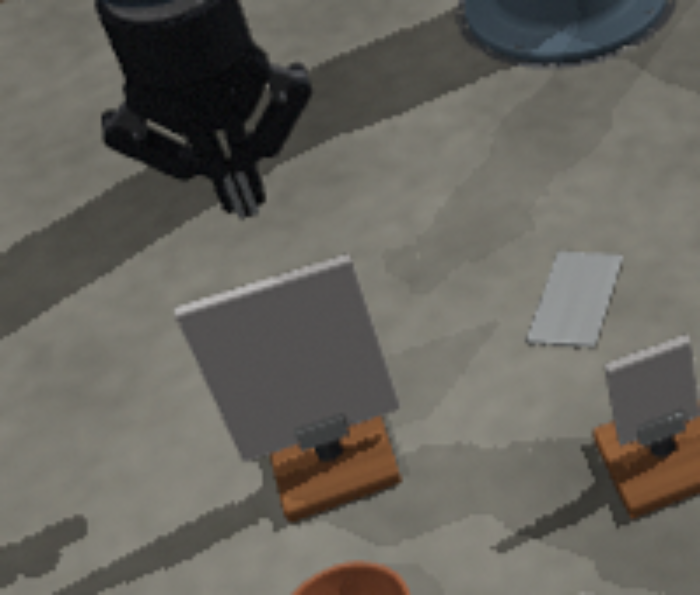

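The crop shows the closed fingertips at about (240,210), just in front of the top of the large tile at (290,350). It is the widest and tallest of the white rectangles, 108 mm wide with its top at z≈186. I'm closing in on it now.

```bash
python3 -m creep '[-0.015,0,0,0,0,0,0, -0.015,0,0,0,0,0,0, -0.01,0,0,0,0,0,0, -0.006,0,0,0,0,0,0, -0.006,0,0,0,0,0,0, -0.004,0,0,0,0,0,0, 0,0,0,0,0,0,0]'; cat > lean.py <<'E'
from h import *
import sys
# lean of tile: fit plane to tile points from scene (back) view; args x y
x0,y0,ang,w,zt=map(float,sys.argv[1:])
C=cloud(grab('scene')); a=np.radians(ang)
d=C-np.array([x0,y0,0]); u=d[...,0]*np.cos(a)+d[...,1]*np.sin(a); v=-d[...,0]*np.sin(a)+d[...,1]*np.cos(a); z=C[...,2]
m=(abs(v)<w/2-6)&(z>45)&(z<zt-4)&(u>-5)&(u<45)
k,b=np.polyfit(z[m],u[m],1); print('n',m.sum(),'lean',round(np.arctan(k),3),'offset at axis',round(k*30+b,1))
E
python3 lean.py 486 -313 1.3 110 185; python3 -c "
from h import *
print(robot.sense()['ft_force'])"
```

```text
t: 4.32
position: [480.6, -312.3, 182.2]
ee_rot: [0.001, 1.0, -0.0, -0.0]
ft_force: [1.3, 0.7, 0.4]
grip_width: 0.2
grasp_force: 0.0
n 1902 lean -0.005 offset at axis 4.3
[ 0.12651357  0.40676478 -0.36810968]
```

```bash
python3 - <<'E'
from h import *
f=grab('scene'); 
a=cv2.resize(f['img'][170:300,110:230,::-1],None,fx=3.3,fy=4.5,interpolation=3)
f=grab('top')
b=cv2.resize(f['img'][180:260,410:510,::-1],None,fx=4,fy=7.3,interpolation=3)
b=cv2.resize(b,(400,a.shape[0])); cv2.imwrite('pics/p2.png',np.hstack([a,b])[:600])
E
python3 lean.py 486 -313 1.3 110 185
```

```text
n 1900 lean -0.004 offset at axis 4.2
```

View pics/p2.png

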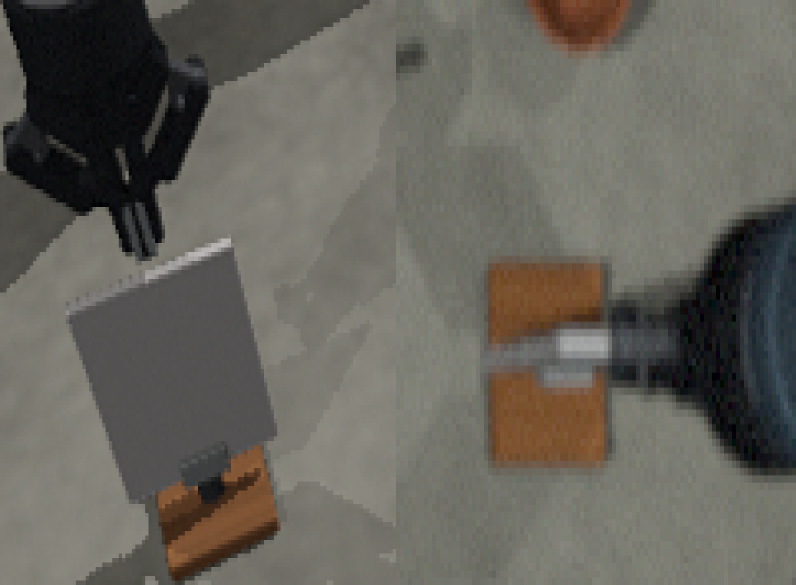

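The crop shows the fingertips (left panel, about (145,255)) at the tile's top edge, with no visible lean. Before pushing on I'll check where the tips really are in 3D.

```bash
python3 - <<'E'
from h import *
f=dict(np.load('pics/scene.npz')); C=cloud(f); P=robot.sense()['position']; print(P.round(1))
m=(abs(C[...,0]-P[0])<60)&(abs(C[...,1]-P[1])<16)&(C[...,2]>150)&(C[...,2]<260)&(f['img'].max(-1)<110)
for z0 in range(150,260,8):
    q=C[m&(C[...,2]>=z0)&(C[...,2]<z0+8)]
    if len(q): print(z0,len(q),q.min(0).round(),q.max(0).round(),np.median(q,0).round())
def px(p):
    c=f['pose'][:3,:3].T@(np.array(p)-f['pose'][:3,3]); fl=200/np.tan(np.radians(f['fov_y'])/2)
    return np.round([f['cx']+fl*c[0]/-c[2], f['cy']-fl*c[1]/-c[2]],1)
for p in [(P[0],P[1],P[2]-22),(P[0]+11,P[1],P[2]-22),(490,-313,185),(482,-313,185),P]: print(np.round(p),px(p))
E
```

```text
[ 480.1 -312.4  182.3]
150 40 [ 486. -328.  150.] [ 494. -297.  158.] [ 489. -311.  154.]
158 37 [ 487. -328.  158.] [ 492. -297.  166.] [ 490. -313.  162.]
166 42 [ 488. -328.  166.] [ 492. -296.  174.] [ 490. -312.  170.]
174 43 [ 486. -328.  174.] [ 491. -297.  182.] [ 489. -313.  178.]
182 11 [ 488. -327.  182.] [ 492. -299.  184.] [ 490. -312.  183.]
190 1 [ 481. -305.  198.] [ 481. -305.  198.] [ 481. -305.  198.]
198 21 [ 484. -323.  198.] [ 492. -299.  206.] [ 489. -311.  203.]
206 36 [ 477. -325.  206.] [ 493. -298.  214.] [ 488. -310.  210.]
214 41 [ 474. -325.  214.] [ 493. -298.  222.] [ 489. -311.  218.]
222 38 [ 483. -324.  222.] [ 492. -298.  229.] [ 488. -310.  226.]
230 37 [ 472. -322.  230.] [ 493. -297.  238.] [ 490. -312.  235.]
238 46 [ 468. -328.  238.] [ 496. -297.  246.] [ 491. -314.  243.]
246 46 [ 472. -328.  246.] [ 494. -297.  254.] [ 491. -314.  250.]
254 16 [ 475. -326.  254.] [ 493. -297.  258.] [ 492. -315.  256.]
[ 480. -312.  160.] [157.9 236.4]
[ 491. -312.  160.] [158.6 239.6]
[ 490 -313  185] [155.3 231.7]
[ 482 -313  185] [154.8 229.3]
[ 480. -312.  182.] [155.2 229.6]
```

```bash
python3 -m creep '[0.02,0,0,0,0,0,0, 0.025,0,0,0,0,0,0, 0.015,0,0,0,0,0,0, 0,0,0,0,0,0,0]'; cat > tip.py <<'E'
from h import *
f=grab('scene'); C=cloud(f); s=robot.sense(); P=s['position']; print(P.round(1),s['grip_width'])
m=(abs(C[...,0]-P[0])<45)&(abs(C[...,1]-P[1])<45)&(C[...,2]>60)&(C[...,2]<260)&(f['img'].max(-1)<120)
for z0 in range(60,260,8):
    q=C[m&(C[...,2]>=z0)&(C[...,2]<z0+8)]
    if len(q): print(z0,len(q),q.min(0).round(),q.max(0).round(),np.median(q,0).round())
fl=200/np.tan(np.radians(f['fov_y'])/2)
for dz in (22,0,-20):
    c=f['pose'][:3,:3].T@(P+[11,0,-dz]-f['pose'][:3,3]); print(dz,np.round([f['cx']+fl*c[0]/-c[2], f['cy']-fl*c[1]/-c[2]],1))
u,v=int(f['cx']+fl*c[0]/-c[2]),int(f['cy']-fl*c[1]/-c[2])
cv2.imwrite('pics/tip.png',cv2.resize(f['img'][v-40:v+60,u-50:u+50,::-1],None,fx=5,fy=5,interpolation=0)); print(u-50,v-40)
E
python3 tip.py
```

```text
t: 5.03
position: [419.5, -312.4, 182.3]
ee_rot: [0.002, 1.0, 0.0, 0.0]
ft_force: [0.9, -0.0, -0.1]
grip_width: -0.1
grasp_force: 0.0
[ 420.8 -312.2  182.5] -0.20704744644803688
196 12 [ 423. -319.  198.] [ 431. -304.  204.] [ 428. -311.  201.]
204 35 [ 423. -324.  204.] [ 433. -298.  212.] [ 428. -310.  209.]
212 37 [ 412. -325.  212.] [ 433. -298.  220.] [ 427. -310.  216.]
220 39 [ 423. -324.  220.] [ 433. -298.  228.] [ 428. -311.  225.]
228 36 [ 408. -325.  229.] [ 434. -298.  236.] [ 427. -311.  232.]
236 54 [ 409. -341.  236.] [ 435. -285.  244.] [ 429. -314.  241.]
244 111 [ 406. -347.  244.] [ 435. -276.  252.] [ 430. -306.  249.]
252 134 [ 407. -353.  252.] [ 435. -271.  260.] [ 429. -319.  255.]
22 [154.9 222.7]
0 [152.3 215.9]
-20 [149.8 209.6]
99 169
```

View pics/tip.png

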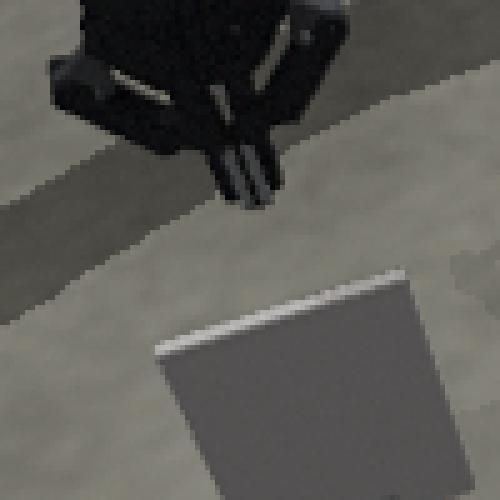

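The crop shows the tip clear of the tile at crop (250,205). Its depth puts it at z≈198, about 38 mm higher than the reported TCP implies, so the fingers passed above the tile. I'll trust the camera, go 38 mm lower and recheck.

```bash
python3 -m creep '[0,0,0.02,0,0,0,0, 0,0,0.018,0,0,0,0, 0,0,0,0,0,0,0]'; python3 tip.py
```

```text
t: 5.45
position: [419.8, -311.2, 142.5]
ee_rot: [0.0, 1.0, 0.001, -0.002]
ft_force: [-0.3, 0.0, 0.8]
grip_width: -0.0
grasp_force: 0.0
[ 420.3 -311.9  143.5] 0.22136177610984836
156 10 [ 425. -319.  161.] [ 432. -303.  164.] [ 431. -310.  163.]
164 31 [ 420. -323.  164.] [ 433. -296.  172.] [ 429. -310.  169.]
172 33 [ 415. -323.  172.] [ 434. -297.  179.] [ 428. -308.  175.]
180 33 [ 414. -323.  181.] [ 435. -296.  188.] [ 429. -310.  184.]
188 39 [ 410. -324.  188.] [ 433. -296.  196.] [ 428. -311.  193.]
196 41 [ 415. -333.  196.] [ 435. -283.  204.] [ 431. -307.  201.]
204 110 [ 407. -346.  204.] [ 435. -276.  212.] [ 430. -313.  209.]
212 126 [ 406. -349.  212.] [ 436. -269.  220.] [ 430. -313.  215.]
220 86 [ 408. -355.  220.] [ 440. -267.  228.] [ 432. -322.  224.]
228 101 [ 408. -357.  228.] [ 440. -268.  236.] [ 431. -315.  231.]
236 92 [ 423. -356.  236.] [ 440. -267.  244.] [ 432. -312.  241.]
244 105 [ 416. -357.  244.] [ 440. -268.  252.] [ 430. -314.  248.]
252 118 [ 416. -357.  252.] [ 443. -267.  260.] [ 431. -313.  256.]
22 [159.5 234.1]
0 [157.  227.7]
-20 [154.6 221.7]
104 181
```

```bash
python3 -m creep '[-0.02,0,0,0,0,0,0, -0.02,0,0,0,0,0,0, -0.007,0,0,0,0,0,0, -0.004,0,0,0,0,0,0, -0.004,0,0,0,0,0,0, -0.004,0,0,0,0,0,0, 0,0,0,0,0,0,0]'; python3 lean.py 486 -313 1.3 110 185
```

```text
t: 6.38
position: [479.4, -312.4, 144.2]
ee_rot: [0.001, 1.0, -0.0, -0.0]
ft_force: [-1.3, 0.5, 0.1]
grip_width: -0.2
grasp_force: 0.2
n 1791 lean 0.056 offset at axis 4.3
```

The large tile leans 0.056 rad. I'll add a few mm for margin, then let go.

```bash
python3 -m creep '[-0.004,0,0,0,0,0,0, 0,0,0,0,0,0,0]'; python3 lean.py 486 -313 1.3 110 185; python3 -m creep '[0.01,0,0,0,0,0,0, 0.02,0,0,0,0,0,0, 0.03,0,0,0,0,0,0, 0,0,-0.05,0,0,0,0, 0,0,-0.05,0,0,0,0, 0,0,-0.05,0,0,0,0]'; python3 lean.py 486 -313 1.3 110 185
```

```text
t: 6.68
position: [483.6, -312.3, 144.2]
ee_rot: [0.001, 1.0, -0.0, -0.0]
ft_force: [-0.4, -0.3, -0.1]
grip_width: 0.0
grasp_force: 0.3
n 1731 lean 0.087 offset at axis 4.4
t: 7.48
position: [422.5, -312.2, 295.5]
ee_rot: [0.001, 1.0, 0.001, 0.0]
ft_force: [1.0, 1.0, 0.5]
grip_width: 0.1
grasp_force: 0.0
n 1890 lean -0.005 offset at axis 4.3
```

The large tile reached 0.087 rad and is back upright. Now for the middle tile: centre (635,84), width 85, top at 152, yaw 14°.

```bash
python3 -m creep '[-0.0195,0.048,0,0,0,0,0, -0.0195,0.048,0,0,0,0,0, -0.0195,0.048,0,0,0,0,0, -0.0195,0.048,0,0,0,0,0, -0.0195,0.048,0,0,0,0,0, -0.0195,0.048,0,0,0,0,0, -0.0195,0.048,0,0,0,0,0, -0.0195,0.046,0,0,0,0,0, 0,0,0,0,0,-0.122,0, 0,0,0,0,0,-0.122,0]'; python3 -m creep '[0,0,0,0,0,0,0]'
```

```text
t: 8.78
position: [579.9, 70.1, 293.6]
ee_rot: [-0.124, 0.992, -0.0, -0.0]
ft_force: [0.7, -0.3, 0.3]
grip_width: 0.1
grasp_force: 0.0
t: 8.9
position: [579.8, 69.0, 293.9]
ee_rot: [-0.12, 0.993, 0.0, -0.0]
ft_force: [0.4, 0.3, -0.5]
grip_width: -0.1
grasp_force: 0.0
```

```bash
python3 -m creep '[0,0,0.04,0,0,0,0, 0,0,0.04,0,0,0,0, 0,0,0.04,0,0,0,0, 0,0,0.035,0,0,0,0, 0,0,0.03,0,0,0,0, 0,0,0,0,0,0,0]'; python3 tip.py | head -8; python3 lean.py 635 84 14 85 150
```

```text
t: 9.65
position: [577.4, 68.7, 106.7]
ee_rot: [-0.12, 0.993, -0.0, -0.003]
ft_force: [-0.4, 0.6, 1.0]
grip_width: 0.2
grasp_force: 0.0
[579.3  68.9 108.7] -0.20876959610890908
116 2 [583.  65. 123.] [588.  66. 124.] [585.  66. 124.]
124 16 [580.  61. 125.] [589.  83. 132.] [587.  71. 129.]
132 27 [576.  55. 132.] [589.  82. 140.] [586.  64. 136.]
140 28 [575.  55. 140.] [591.  82. 148.] [586.  64. 145.]
148 21 [580.  57. 148.] [592.  83. 155.] [587.  68. 151.]
156 19 [582.  56. 156.] [592.  86. 164.] [587.  67. 159.]
164 44 [579.  44. 165.] [598. 103. 172.] [589.  73. 169.]
n 662 lean -0.011 offset at axis 5.7
```

```bash
python3 -m creep '[-0.015,0,0,0,0,0,0, -0.015,0,0,0,0,0,0, -0.008,0,0,0,0,0,0, -0.004,0,0,0,0,0,0, -0.004,0,0,0,0,0,0, -0.003,0,0,0,0,0,0, 0,0,0,0,0,0,0]'; python3 lean.py 635 84 14 85 150
```

```text
t: 10.62
position: [627.4, 81.1, 109.0]
ee_rot: [-0.121, 0.993, -0.0, -0.0]
ft_force: [-0.8, -0.2, 0.1]
grip_width: -0.1
grasp_force: 0.4
n 613 lean 0.043 offset at axis 6.1
```

```bash
python3 -m creep '[-0.004,0,0,0,0,0,0, 0,0,0,0,0,0,0]'; python3 lean.py 635 84 14 85 150; python3 -m creep '[0.01,0,0,0,0,0,0, 0.02,0,0,0,0,0,0, 0.025,0,0,0,0,0,0, 0,0,-0.05,0,0,0,0, 0,0,-0.05,0,0,0,0, 0,0,-0.05,0,0,0,0, 0,0,0,0,0,0.122,0, 0,0,0,0,0,0.1,0, 0,0,0,0,0,0,0]'; python3 lean.py 635 84 14 85 150
```

```text
t: 10.92
position: [631.3, 82.2, 109.0]
ee_rot: [-0.121, 0.993, -0.0, -0.0]
ft_force: [-1.6, -0.2, -0.7]
grip_width: -0.1
grasp_force: 0.6
n 574 lean 0.075 offset at axis 6.6
t: 12.1
position: [578.1, 68.9, 259.6]
ee_rot: [-0.011, 1.0, 0.0, 0.0]
ft_force: [0.6, -0.8, 0.5]
grip_width: 0.1
grasp_force: 0.0
n 671 lean -0.012 offset at axis 5.8
```

The middle tile was tapped to about 0.08 rad and is back upright. Next is the small tile: centre (581,-98), width 60, top at 117.

```bash
python3 -m creep '[0.015,-0.042,0,0,0,0,0, 0.015,-0.042,0,0,0,0,0, 0.015,-0.042,0,0,0,0,0, 0.013,-0.041,0,0,0,0,0, 0,0,0.04,0,0,0,0, 0,0,0.04,0,0,0,0, 0,0,0.04,0,0,0,0, 0,0,0.035,0,0,0,0, 0,0,0.028,0,0,0,0, 0,0,0,0,0,0,0]'; python3 tip.py | head -8; python3 lean.py 581 -98 1.5 60 115
```

```text
t: 13.4
position: [521.1, -98.9, 74.1]
ee_rot: [-0.011, 1.0, -0.0, -0.003]
ft_force: [0.0, -1.3, -0.0]
grip_width: 0.0
grasp_force: 0.0
[522.8 -99.3  75.7] -0.22952161140612148
84 1 [ 530. -104.   91.] [ 530. -104.   91.] [ 530. -104.   91.]
92 18 [ 527. -110.   93.] [534. -88. 100.] [531. -99.  97.]
100 28 [ 519. -111.  100.] [534. -84. 108.] [529. -98. 104.]
108 27 [ 521. -111.  108.] [535. -85. 116.] [ 530. -100.  114.]
116 28 [ 525. -111.  116.] [534. -84. 123.] [530. -99. 120.]
124 18 [ 510. -113.  124.] [535. -85. 131.] [531. -97. 128.]
132 65 [ 509. -129.  132.] [537. -65. 140.] [533. -95. 137.]
n 383 lean -0.04 offset at axis 7.2
```

```bash
python3 -m creep '[-0.015,0,0,0,0,0,0, -0.015,0,0,0,0,0,0, -0.008,0,0,0,0,0,0, -0.004,0,0,0,0,0,0, -0.003,0,0,0,0,0,0, -0.002,0,0,0,0,0,0, 0,0,0,0,0,0,0]'; python3 lean.py 581 -98 1.5 60 115
```

```text
t: 14.38
position: [570.0, -98.2, 76.1]
ee_rot: [-0.01, 1.0, 0.0, -0.001]
ft_force: [0.3, -0.6, 0.2]
grip_width: -0.0
grasp_force: 0.4
n 359 lean 0.009 offset at axis 7.0
```

```bash
python3 -m creep '[-0.004,0,0,0,0,0,0, 0,0,0,0,0,0,0]'; python3 lean.py 581 -98 1.5 60 115; python3 -m creep '[0.008,0,0,0,0,0,0, 0.015,0,0,0,0,0,0, 0.025,0,0,0,0,0,0, 0,0,-0.05,0,0,0,0, 0,0,-0.05,0,0,0,0, 0,0,-0.05,0,0,0,0, 0,0,-0.04,0,0,0,0, 0,0,0,0,0,0,0, 0,0,0,0,0,0,0, 0,0,0,0,0,0,0]'; python3 lean.py 581 -98 1.5 60 115
```

```text
t: 14.68
position: [574.0, -98.1, 76.0]
ee_rot: [-0.01, 1.0, 0.0, -0.001]
ft_force: [-1.8, -0.5, 0.4]
grip_width: -0.0
grasp_force: 1.0
n 344 lean 0.049 offset at axis 7.8
t: 15.98
position: [525.2, -98.8, 264.5]
ee_rot: [-0.01, 1.0, 0.0, -0.002]
ft_force: [0.4, 0.3, -0.4]
grip_width: 0.1
grasp_force: 0.0
n 380 lean -0.045 offset at axis 7.6
```

```bash
python3 -m creep '[0,0,0,0,0,0,0, 0,0,0,0,0,0,0, 0,0,0,0,0,0,0, 0,0,0,0,0,0,0, 0,0,0,0,0,0,0, 0,0,0,0,0,0,0]'; python3 - <<'E'
from h import *
cv2.imwrite('pics/end.png',grab('scene')['img'][...,::-1])
E
```

```text
t: 16.77
position: [526.7, -99.1, 266.3]
ee_rot: [-0.01, 1.0, 0.0, 0.0]
ft_force: [0.5, 0.6, 0.3]
grip_width: 0.1
grasp_force: 0.0
```

View pics/end.png

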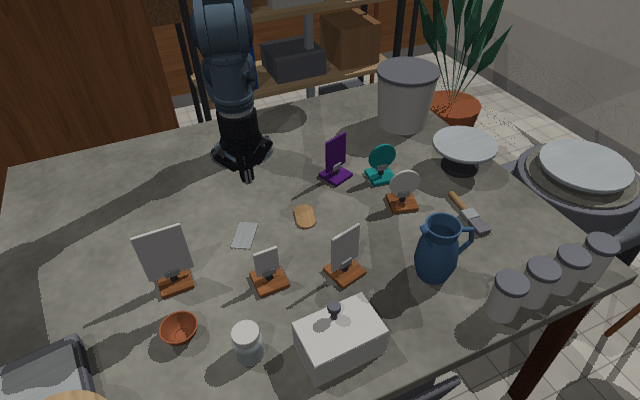

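The tiles at (163,252), (345,247) and (265,262) stand upright, nothing else has moved, and the hand is clear at (247,170). I'm handing it in.

```bash
python3 -c "
from cell import robot
print(robot.close_job())"
```

```text
the job is handed in; nothing more can be done
None
```

I tapped the large, middle and small tiles in that order, rocking each back about 0.09 rad by camera depth; all stood upright again, the disc and bystanders looked unmoved, the hand was clear, and the job is handed in (no verdict was returned).

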